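Park the tall bearing drift in the free well

ROBOT

A 6-joint arm with a two-finger parallel gripper is mounted at the origin on the work surface. World frame = base frame: x ahead of the robot, y to its left, z up, the work surface at z = 0. Lengths are in m, angles in rad, forces in N, time in s.
With the tool pointing down it reaches from about 0.35 to 0.775 m from the base axis. Payload 5.5 kg.
Tool frame: the origin (TCP) lies midway between the tips of the shut fingers; the grasp point (between the pads) lies 19 mm behind it; z points along the fingers, y is the direction in which the jaws open and shut (so a half turn about z gives the same grasp; the last joint's range is limited). The gripper opens to 85 mm and grips with 20 to 120 N. Pads are 22 mm wide; open, the fingers measure 114 mm over their backs; the gripper's body (76 mm by 85 mm) begins 54 mm behind the grasp point. The pads swing forward as they close: fully open they stand 13 mm farther back than shut.
Start: joints at [-1.467, 0.313, 0.046, 1.304, 0, 1.431], TCP at [0.139, -0.558, 0.231] pointing down, gripper open.
Joint ranges: [-2.76, 2.76], [-0.86, 1.69], [-1.03, 1.26], [-2.2, 2.34], [-1.47, 1.5], [-3.14, 3.14]. Speed limits (rad/s): [2.57, 2.57, 3.14, 3.14, 3.14, 3.14].

INTERFACE

Orientations are given as a rotation vector (axis times angle).
In Python, from plant import r, vision, job, trace, place_of gives the robot as it stands.
- The arm moves only by the tool move_arm, never from a script. Its argument "commands" is a list of rows, each a list of 3 entries, a list of its own where there are three numbers: the shift along the tool's x, y, z in cm, then the turn, a rotation vector about the tool's x, y, z in degrees, then the opening, from 0 (shut) to 1 (fully open). In form: [[[tx, ty, tz], [ax, ay, az], gripper], ...]. A call has 1 to 5 rows; each row is the pose to reach, as a shift and turn from the pose commanded when the call began, along the tool's axes at that moment; what a row does not reach only later rows make up. A row lasts 1/8 s, in which the tool goes at most 62.5 mm and 10.7 degrees, less where a joint would pass 70% of its speed; a pose out of reach is approached as far as the arm can. A call with a gripper value outside its range is refused whole. The fingers move at their own pace and stop on an object; "grip_force" is the grip in N (left out, the last holds). Time passes only in rows, so rows that repeat a pose let the fingers close. It gives the time, the measured TCP pose, the force and the opening at its end, in the units of the state.
- r.get_state(): the state, without advancing time (a new reading comes with each control period).
- vision.get_image(name): name is "scene" or "top"; returns a dict with "frame" (400x640x3 uint8, blue, green, red), "mtx" (3x3 intrinsics, pixels), "k1" (the pictures are not rectified: a ray, as slopes to the right and down, at radius r is drawn at 1 + k1 r^2 times it, then the intrinsics apply), "rvec" (rotation vector, rad) and "tvec" (3), from world to camera coordinates, as OpenCV has them. Camera axes: x right, y down, z forward; pixel columns grow to the right and rows downward; lengths in m; the calibration is good to about 2 mm. A picture is of the moment at which its call begins. There is no depth.
- job.hand_in(): hands the job in, once; it reports no verdict.
Trained networks look in a picture, given as the dict that the camera call returned (one of the last four; its "shot" number tells which), for a name from the list of things; names that differ only in an ending like _2 or _b are one class to them, and where a whole thing is asked for, a point or a joint stands for the part that bears it (a point fixed in the world has none). Each returns a list of dicts, best first, with "score" (0 to 1); they miss things now and then, are a little off and sometimes report something else, mostly with a low value. They report only what shows in the picture. A call takes as long as a camera call. They do not tell look-alikes from the thing itself.
- trace(target, picture): "pixels" (400x640 bool, what is visible of it) and "extent" ([left, top, right, bottom] in pixels, round what is visible of it).
- place_of(target, picture): "point" ([row, column] in pixels: a listed point, or the origin of a listed thing).
The state is a dict: "clock": time; "joint_positions": joint angles; "qvel": joint speeds; "joint_efforts": joint torques, N m; "tcp_pos": TCP position; "ee_rot": TCP orientation; "force": force on the tool from outside, world axes, zero at the start; "ft_torque": the same for the moment, N m; "grip_width": opening from 0.0 (shut) to 1.0 (fully open).
Only numpy, scipy, OpenCV 4.12 (cv2) and the standard library are available. Lean on these libraries where they do the work, as an engineer would, in place of code of your own. Each camera call takes 0.05 s, during which the arm holds its last target. There are 200 camera calls.

TASK

Put the tall bearing drift with the thick round head away, head up, in the one open well of the holder rack. Lower it in until it stands on the bottom of the well rather than dropping it, let go, and leave the short drift and the plain straight one standing where they are.

Things in the scene. Friction and masses are not known exactly. Their poses are not given: they have to be found in the camera images.
- drift_tall: the drift to put away: a turned steel pin standing upright, 105 mm tall in all: a shank 26 mm in diameter and 65 mm long, and on it a plain round head 34 mm in diameter and 40 mm long (the top 40 mm). About 0.26 kg, most of it in the shank. Origin at the centre of its foot, z up along the pin.
- well_floor (a point): centre of the floor of the open round well (z up), the blind hole in one of three grey plastic blocks, each 78 x 78 x 55 mm, in a row 86 mm apart on a 6 mm base strip fixed to the shelf. Well 48 mm in diameter, 45 mm deep: its rim lies 45 mm above this point, 61 mm above the shelf. The other two blocks are closed, by a disc 6 mm or a socket 9 mm above the block's top (order varies).
- drift_short: bystander: a steel drift of the same form, but only 65 mm tall (shank 26 mm in diameter, 37 mm long; head 34 mm in diameter, 28 mm long), standing upright. Origin at the centre of its foot, z up.
- drift_plain: bystander: a plain straight steel drift without a head, 26 mm in diameter, 105 mm tall, standing upright. Origin at the centre of its foot, z up.
Not all that is in view belongs to the job. Leave any red look-alike of the drift_tall alone.

How it is judged:
By the outcome, as a careful person would: the job done as asked, in the order asked, and still so for the second after the job is handed in, with the robot touching nothing.
It also fails if it takes over 34 s, if anything falls off the work surface, if the arm or the gripper's body presses on something with over 40 N, if the wrist force passes 120 N, or if a joint passes its speed limit or range.

## Working session

There is one attempt and no reset: what is moved stays moved. The work goes in short steps, Python scripts to look and compute and a tool call to move; the robot and the scene stay as the last step left them, time stands still between calls to the robot, and variables do not carry over. Pictures are saved under pics/ and viewed, about 8 in all and at most 12, crops included, and the job is handed in when it is done.

Besides the shell and the picture viewer there is one more tool, called after ">>>" by a JSON object that holds its "name" and its "arguments", one argument or row to a line. move_arm: Moves the arm, as the interface text tells. Its arguments: {"type":"object","properties":{"commands":{"type":"array"},"grip_force":{"type":"number"}},"required":["commands"]}

```bash
mkdir -p pics; cat > h.py <<'E'
import numpy as np, cv2
from plant import r, vision, job, trace, place_of
def ray(p,row,col):
    m=p["mtx"]; u=np.array([(col-m[0,2])/m[0,0],(row-m[1,2])/m[1,1]]); s=u.copy()
    for _ in range(30): s=u/(1+p["k1"]*(s@s))
    R=cv2.Rodrigues(np.array(p["rvec"],float))[0]; t=np.array(p["tvec"],float).ravel()
    return -R.T@t, R.T@np.array([s[0],s[1],1])
def atz(p,row,col,z):
    o,d=ray(p,row,col); return o+d*(z-o[2])/d[2]
def proj(p,X):
    R=cv2.Rodrigues(np.array(p["rvec"],float))[0]; c=R@np.array(X,float)+np.array(p["tvec"],float).ravel()
    s=c[:2]/c[2]; s=s*(1+p["k1"]*(s@s)); m=p["mtx"]
    return np.array([m[0,0]*s[0]+m[0,2],m[1,1]*s[1]+m[1,2]])
E
python3 - <<'E'
from h import *
np.set_printoptions(precision=4,suppress=True)
Z={"drift_tall":0,"drift_short":0,"drift_plain":0,"well_floor":.016}
for c in("scene","top"):
    p=vision.get_image(c); p["mtx"]=np.array(p["mtx"]); cv2.imwrite(f"pics/{c}0.png",p["frame"])
    print(c,ray(p,200,320),p["k1"])
    for n,z in Z.items():
        for d in place_of(n,p)[:4]: print(n,round(d["score"],2),d["point"],atz(p,*d["point"],z)[:2])
        if n!="well_floor":
            for d in trace(n,p)[:4]: print("  tr",round(d["score"],2),d["extent"],p["frame"][d["pixels"]].mean(0))
print(r.get_state())
E
```

```text
scene (array([ 0.7699, -0.2967,  0.5959]), array([-0.2924,  0.4831, -0.8255])) -0.04253606244263328
drift_tall 0.78 [294.7, 293.8] [ 0.6262 -0.1327]
drift_tall 0.61 [301.8, 343.5] [ 0.7016 -0.0975]
  tr 0.75 [279.5, 260.4, 306.0, 302.8] [ 97.3001 109.3921 114.3091]
  tr 0.58 [333.4, 266.0, 360.6, 308.6] [ 31.2594  35.8628 124.6247]
drift_short 0.76 [310.7, 196.6] [ 0.5102 -0.2424]
  tr 0.64 [176.7, 285.0, 207.0, 317.6] [100.5952 113.021  117.9115]
  tr 0.39 [279.1, 259.7, 304.9, 305.3] [ 97.9883 110.1528 114.9611]
drift_plain 0.63 [239.0, 245.4] [ 0.4923 -0.0959]
  tr 0.95 [231.9, 202.4, 255.6, 245.0] [80.3413 90.773  94.3222]
  tr 0.54 [337.0, 118.9, 386.3, 170.4] [66.8957 75.1937 77.608 ]
well_floor 0.84 [149.0, 357.6] [0.5599 0.1967]
top (array([ 0.4334, -0.0025,  0.7291]), array([ 0.2122,  0.0547, -0.9758])) -0.09054381169884118
drift_tall 0.76 [196.6, 413.1] [ 0.6305 -0.1372]
drift_tall 0.63 [240.5, 425.0] [ 0.5501 -0.1706]
  tr 0.96 [419.0, 224.4, 448.0, 249.1] [31.1914 36.6543 81.9368]
  tr 0.62 [391.0, 133.4, 418.8, 163.5] [28.1039 33.3715 75.6285]
drift_short 0.56 [265.6, 458.0] [ 0.5141 -0.2384]
  tr 0.71 [451.4, 252.7, 480.0, 274.0] [69.8834 80.4865 84.343 ]
drift_plain 0.65 [263.4, 380.7] [ 0.4933 -0.0944]
  tr 0.66 [374.2, 249.1, 396.6, 266.9] [72.8411 83.9834 85.1391]
well_floor 0.89 [195.4, 235.4] [0.5689 0.1965]
{'clock': 0.8, 'joint_positions': array([-1.4666,  0.3132,  0.0461,  1.3036, -0.    ,  1.4312]), 'qvel': array([-0.001 ,  0.0003,  0.0018,  0.0005, -0.0012,  0.0008]), 'joint_efforts': array([ -0.0007, -48.0391,  29.8794,  -0.0001,  -0.0003,  -0.    ]), 'tcp_pos': array([ 0.1388, -0.5581,  0.2314]), 'ee_rot': array([ 3.1181,  0.382 , -0.0001]), 'force': array([ 0.4237,  0.0258, -0.5345]), 'ft_torque': array([-0.0545,  0.0206,  0.0265]), 'grip_width': 0.9992967604700038}
```

View pics/scene0.png

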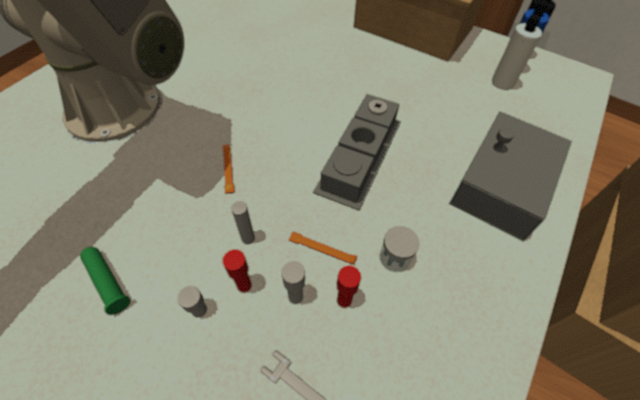

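View pics/top0.png

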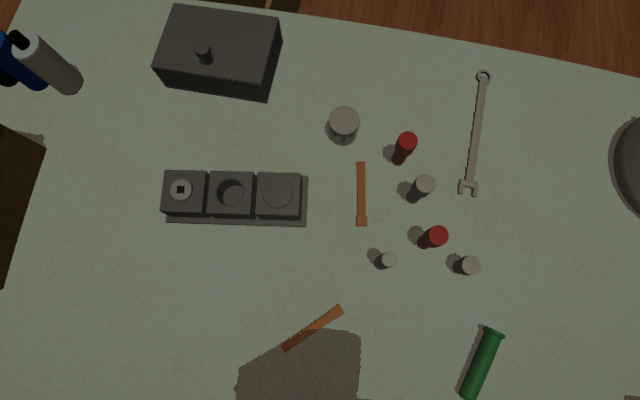

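Scene: the steel tall drift is at about (294, 282), between two red look-alikes at (238, 270) and (347, 287). The short drift is at (193, 301) and the plain one at (244, 222). The open well is the middle block, at (363, 135). In the top view the tall drift is at (420, 187) and the well at (231, 192). I'll refine with enlarged overlays.

```bash
cat > ov.py <<'E'
from h import *
def circ(p,x,y,z,rad):
    a=np.linspace(0,2*np.pi,49); return np.array([proj(p,[x+rad*np.cos(t),y+rad*np.sin(t),z]) for t in a])
def crop(p,c,w,h,k,items):
    x0,y0=int(c[0]-w/2),int(c[1]-h/2)
    im=cv2.resize(p["frame"][y0:y0+h,x0:x0+w],None,fx=k,fy=k,interpolation=cv2.INTER_CUBIC)
    im=np.clip(im.astype(float)*1.6,0,255).astype(np.uint8)
    for pts,col in items:
        q=((pts-[x0,y0]+.5)*k).round().astype(np.int32); cv2.polylines(im,[q],False,col,1)
    return im
E
python3 - <<'E'
from ov import *
tiles=[]
for c in("scene","top"):
    p=vision.get_image(c)
    x,y=.628,-.135
    it=[(circ(p,x,y,.105,.017),(0,255,0)),(circ(p,x,y,.065,.017),(0,255,0)),(circ(p,x,y,0,.013),(0,255,255))]
    a=crop(p,proj(p,[x,y,.05]),66,50,6,it)
    x,y=.5645,.1965
    it=[(circ(p,x,y,.061,.024),(0,255,0)),(circ(p,x,y,.016,.024),(0,255,255))]
    b=crop(p,proj(p,[x,y,.05]),66,50,6,it)
    tiles.append(np.hstack([a,b]))
cv2.imwrite("pics/ov1.png",np.vstack(tiles))
E
```

```text
(no output)
```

View pics/ov1.png

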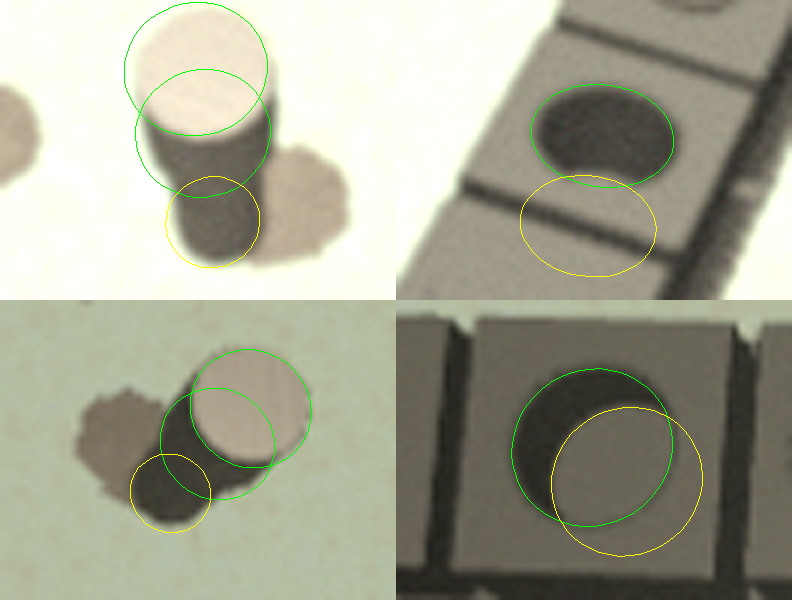

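Both overlays fit, within about 1–2 mm. The well is at (0.5645, 0.1965). I'll nudge the drift to (0.629, -0.1345) because its head sits slightly right of the circle in the scene view.

```bash
cat > go.py <<'E'
import sys; from h import *
from scipy.spatial.transform import Rotation as Ro
np.set_printoptions(precision=3,suppress=True)
def go(target,jaw=None):
    s=r.get_state(); R=Ro.from_rotvec(s["ee_rot"]); print("t",s["clock"],"tcp",s["tcp_pos"],"F",s["force"],"w",s["grip_width"],"q",s["joint_positions"])
    print("axes\n",R.as_matrix())
    print("shift cm",R.inv().apply(np.array(target)-s["tcp_pos"])*100)
    z=np.array([0,0,-1.])
    for sg in (1,-1):
        if jaw is None: break
        y=sg*np.array([jaw[0],jaw[1],0])/np.hypot(*jaw); T=Ro.from_matrix(np.column_stack([np.cross(y,z),y,z]))
        print("turn",(R.inv()*T).as_rotvec(degrees=True))
    if jaw is None:
        a=R.as_matrix()[:,2]; print("tilt corr deg",np.degrees(R.inv().apply(np.cross(a,z))))
E
python3 -c "
from go import *
go([.629,-.1345,.18],[-.43,.9])"
```

```text
t 0.9 tcp [ 0.139 -0.558  0.231] F [-0.367  0.292  0.363] w 0.9987229892421786 q [-1.467  0.313  0.046  1.304 -0.     1.431]
axes
 [[ 0.97   0.241 -0.   ]
 [ 0.241 -0.97  -0.   ]
 [-0.     0.    -1.   ]]
shift cm [ 57.795 -29.271   5.127]
turn [  0.005  -0.013 168.431]
turn [  0.008   0.003 -11.569]
```

>>> {"name": "move_arm", "arguments": {
  "commands": [
    [[5, -2.5, 0], [0, 0, -3], 1],
    [[10, -5, 0], [0, 0, -6], 1],
    [[15, -7.5, 0], [0, 0, -9], 1],
    [[20, -10, 0], [0, 0, -11.6], 1],
    [[25, -12.5, 0], [0, 0, -11.6], 1]
  ],
  "grip_force": 60
}}

```text
clock: 1.52
tcp_pos: [0.3524, -0.3752, 0.2315]
ee_rot: [3.063, 0.695, 0.0]
force: [0.9, -1.3, 0.4]
grip_width: 1.0
```

```bash
python3 -c "
from go import *
go([.629,-.1345,.18],[-.43,.9])"
```

```text
t 1.525 tcp [ 0.352 -0.375  0.232] F [ 0.925 -1.276  0.443] w 0.9998775582766207 q [-0.973  0.196 -0.108  1.266  0.     1.723]
axes
 [[ 0.902  0.432  0.   ]
 [ 0.432 -0.902 -0.001]
 [ 0.     0.001 -1.   ]]
shift cm [35.336 -9.775  5.149]
turn [   0.011    0.069 -179.964]
turn [ 0.044 -0.007  0.036]
```

>>> {"name": "move_arm", "arguments": {
  "commands": [
    [[6, -1.6, 0], [0, 0, 0], 1],
    [[12, -3.3, 0], [0, 0, 0], 1],
    [[18, -5, 0], [0, 0, 0], 1],
    [[24, -6.6, 0], [0, 0, 0], 1],
    [[30, -8.3, 0], [0, 0, 0], 1]
  ]
}}

```text
clock: 2.15
tcp_pos: [0.5876, -0.1706, 0.2315]
ee_rot: [3.063, 0.695, 0.001]
force: [0.0, -1.1, -0.2]
grip_width: 0.998
```

>>> {"name": "move_arm", "arguments": {
  "commands": [
    [[5.3, -1.5, 0], [0, 0, 0], 1],
    [[5.3, -1.5, 3], [0, 0, 0], 1],
    [[5.3, -1.5, 5], [0, 0, 0], 1],
    [[5.3, -1.5, 5], [0, 0, 0], 1]
  ]
}}

```text
clock: 2.65
tcp_pos: [0.6262, -0.1349, 0.1792]
ee_rot: [-3.062, -0.696, 0.006]
force: [0.4, 0.1, 0.4]
grip_width: 1.004
```

```bash
python3 -c "
from go import *
go([.629,-.1345,.062],[-.43,.9])
from ov import *
ts=[]
for c in('scene','top'):
    p=vision.get_image(c); ts.append(crop(p,proj(p,[.629,-.1345,.09]),130,130,3,[(circ(p,.629,-.1345,.105,.017),(0,255,0))]))
cv2.imwrite('pics/a.png',np.hstack(ts))
"
```

```text
t 2.65 tcp [ 0.626 -0.135  0.179] F [0.403 0.064 0.412] w 1.0042427668836194 q [-0.337  0.463  0.14   1.252 -0.     2.357]
axes
 [[ 0.902  0.432 -0.004]
 [ 0.432 -0.902  0.001]
 [-0.003 -0.003 -1.   ]]
shift cm [ 0.303  0.114 11.722]
turn [  -0.27    -0.252 -179.939]
turn [-0.161  0.172  0.061]
```

View pics/a.png

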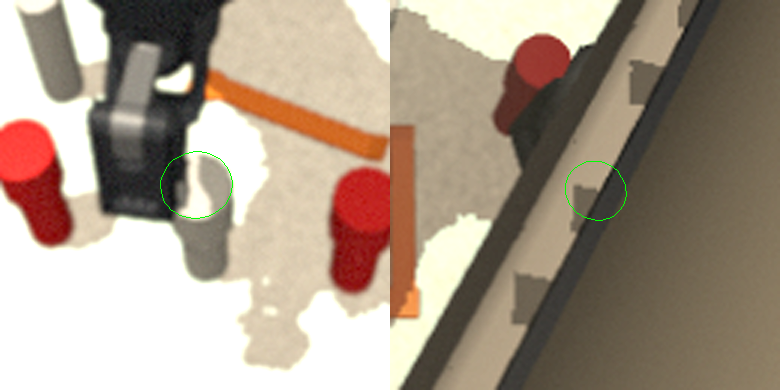

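The tall drift stands between the reds with the open gripper above it, and no neighbour is in the jaw path. Next: descend, re-check the pose, then close.

>>> {"name": "move_arm", "arguments": {
  "commands": [
    [[0.3, 0.1, 4], [0, 0, 0], 1],
    [[0.3, 0.1, 8], [0, 0, 0], 1],
    [[0.3, 0.1, 10.5], [0, 0, 0], 1],
    [[0.3, 0.1, 11.7], [0, 0, 0], 1],
    [[0.3, 0.1, 11.7], [0, 0, 0], 1]
  ]
}}

```text
clock: 3.38
tcp_pos: [0.6307, -0.1356, 0.0647]
ee_rot: [3.064, 0.695, 0.0]
force: [-0.4, 0.3, -0.3]
grip_width: 1.002
```

```bash
python3 -c "
from go import *
go([.629,-.1345,.062],[-.43,.9])
from ov import *
ts=[]
for c in('scene','top'):
    p=vision.get_image(c); ts.append(crop(p,proj(p,[.629,-.1345,.06]),130,130,3,[(circ(p,.629,-.1345,.105,.017),(0,255,0))]))
cv2.imwrite('pics/b.png',ts[0])
"
```

```text
t 3.375 tcp [ 0.631 -0.136  0.065] F [-0.394  0.31  -0.31 ] w 1.0021076105358844 q [-0.336  0.536 -0.032  1.002 -0.     2.36 ]
axes
 [[ 0.902  0.431  0.   ]
 [ 0.431 -0.902 -0.   ]
 [ 0.     0.    -1.   ]]
shift cm [-0.105 -0.17   0.272]
turn [   0.014    0.027 -179.991]
turn [ 0.017 -0.009  0.009]
```

View pics/b.png

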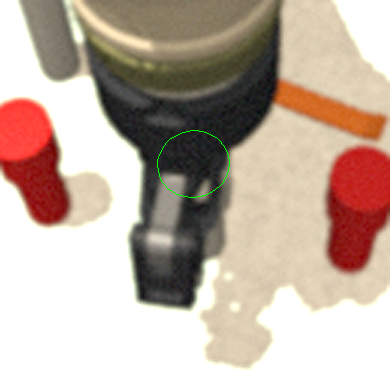

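The near finger is in front of the drift, and the reds are clear on both sides. Small correction, then close.

>>> {"name": "move_arm", "arguments": {
  "commands": [
    [[-0.1, -0.2, 0.2], [0, 0, 0], 1],
    [[-0.1, -0.2, 0.2], [0, 0, 0], 0.2],
    [[-0.1, -0.2, 0.2], [0, 0, 0], 0.2],
    [[-0.1, -0.2, 0.2], [0, 0, 0], 0.2],
    [[-0.1, -0.2, 0.2], [0, 0, 0], 0.2]
  ]
}}

```text
clock: 4.1
tcp_pos: [0.629, -0.134, 0.0627]
ee_rot: [3.063, 0.695, 0.001]
force: [0.5, 0.1, 2.1]
grip_width: 0.384
```

>>> {"name": "move_arm", "arguments": {
  "commands": [
    [[0, 0, 0], [0, 0, 0], 0.1],
    [[0, 0, 0], [0, 0, 0], 0.1],
    [[0, 0, 0], [0, 0, 0], 0.1],
    [[0, 0, 0], [0, 0, 0], 0.1]
  ]
}}

```text
clock: 4.6
tcp_pos: [0.629, -0.134, 0.0627]
ee_rot: [3.063, 0.695, 0.001]
force: [-1.1, 0.3, 4.5]
grip_width: 0.384
```

```bash
python3 -c "
from go import *
go([.629,-.1345,.062],[-.43,.9])"
```

```text
t 4.6 tcp [ 0.629 -0.134  0.063] F [-1.125  0.315  4.519] w 0.3841010773741214 q [-0.335  0.534 -0.041  0.995 -0.     2.361]
axes
 [[ 0.902  0.432  0.001]
 [ 0.432 -0.902 -0.   ]
 [ 0.     0.001 -1.   ]]
shift cm [-0.023  0.04   0.065]
turn [   0.043    0.06  -179.972]
turn [ 0.038 -0.027  0.028]
```

Width 0.384, about 33 mm, so the grip is on the head. Lift.

>>> {"name": "move_arm", "arguments": {
  "commands": [
    [[0, 0, -1], [0, 0, 0], 0.1],
    [[0, 0, -4], [0, 0, 0], 0.1],
    [[0, 0, -8], [0, 0, 0], 0.1],
    [[0, 0, -12], [0, 0, 0], 0.1],
    [[0, 0, -14], [0, 0, 0], 0.1]
  ]
}}

```text
clock: 5.22
tcp_pos: [0.629, -0.1338, 0.2045]
ee_rot: [3.063, 0.695, 0.002]
force: [0.1, 0.5, -2.4]
grip_width: 0.38
```

```bash
python3 -c "
from go import *
go([.5645,.1965,.20])
from ov import *
p=vision.get_image('scene'); x,y,z=r.get_state()['tcp_pos']; b=z-.0627
cv2.imwrite('pics/c.png',crop(p,proj(p,[x,y,z]),200,160,3,[(circ(p,x,y,b,.013),(0,255,255)),(circ(p,x,y,b+.065,.017),(0,255,0)),(circ(p,.5645,.1965,.061,.024),(0,255,0))]))
"
```

```text
t 5.225 tcp [ 0.629 -0.134  0.205] F [ 0.09   0.454 -2.368] w 0.38037425211065384 q [-0.334  0.455  0.189  1.304  0.     2.361]
axes
 [[ 0.902  0.432  0.002]
 [ 0.432 -0.902 -0.   ]
 [ 0.001  0.001 -1.   ]]
shift cm [  8.438 -32.582   0.431]
tilt corr deg [ 0.061 -0.072 -0.   ]
```

View pics/c.png

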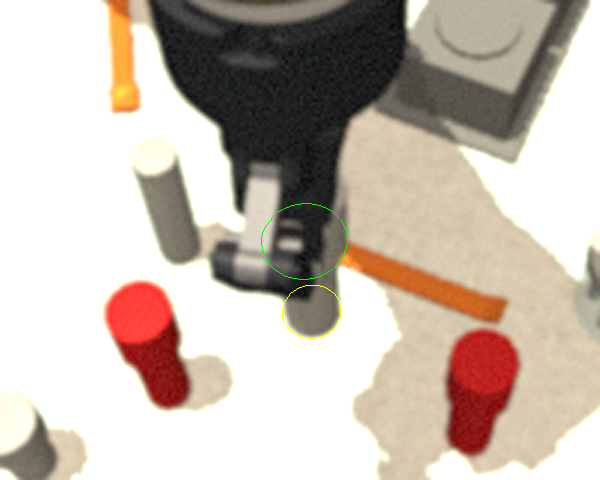

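The drift hangs upright with its foot on the predicted circle, weight about 2.4 N. Carry it to the well.

>>> {"name": "move_arm", "arguments": {
  "commands": [
    [[1, -3.5, 0], [0, 0, -6], 0.1],
    [[2, -8, 0], [0, 0, -12], 0.1],
    [[3.2, -12.5, 0], [0, 0, -18], 0.1],
    [[4.4, -17, 0], [0, 0, -24], 0.1],
    [[5.5, -21.5, 0], [0, 0, -30], 0.1]
  ]
}}

```text
clock: 5.9
tcp_pos: [0.5843, 0.0853, 0.201]
ee_rot: [-2.776, -1.469, 0.003]
force: [0.6, -0.5, -1.6]
grip_width: 0.382
```

```bash
python3 -c "
from go import *
go([.5645,.1965,.20])"
```

```text
t 5.9 tcp [0.584 0.085 0.201] F [ 0.623 -0.52  -1.638] w 0.3819825960297457 q [0.009 0.355 0.031 1.249 0.    2.177]
axes
 [[ 0.563  0.827 -0.002]
 [ 0.827 -0.563  0.   ]
 [-0.001 -0.002 -1.   ]]
shift cm [ 8.081 -7.889  0.105]
tilt corr deg [-0.116  0.072  0.   ]
```

>>> {"name": "move_arm", "arguments": {
  "commands": [
    [[3.3, -3.3, 0], [0, 0, 0], 0.1],
    [[6.5, -6.4, 0], [0, 0, 0], 0.1],
    [[8.1, -7.9, 0], [0, 0, 0], 0.1],
    [[8.1, -7.9, 0], [0, 0, 0], 0.1],
    [[8.1, -7.9, 0], [0, 0, 0], 0.1]
  ]
}}

```text
clock: 6.52
tcp_pos: [0.5662, 0.1944, 0.2018]
ee_rot: [2.779, 1.463, -0.002]
force: [0.0, -0.1, -1.9]
grip_width: 0.385
```

```bash
python3 -c "
from go import *
go([.5645,.1965,.0787])
from ov import *
p=vision.get_image('scene'); x,y,z=r.get_state()['tcp_pos']; b=z-.0627
cv2.imwrite('pics/d.png',crop(p,proj(p,[x,y,.1]),160,140,4,[(circ(p,x,y,b,.013),(0,255,255)),(circ(p,x,y,b+.065,.017),(0,255,0)),(circ(p,.5645,.1965,.061,.024),(0,255,0))]))
"
```

```text
t 6.525 tcp [0.566 0.194 0.202] F [ 0.038 -0.085 -1.917] w 0.3852971417171341 q [ 0.197  0.369  0.054  1.256 -0.001  2.369]
axes
 [[ 0.566  0.824 -0.001]
 [ 0.824 -0.566 -0.001]
 [-0.001 -0.    -1.   ]]
shift cm [ 0.089 -0.256 12.307]
tilt corr deg [-0.008  0.067 -0.   ]
```

View pics/d.png

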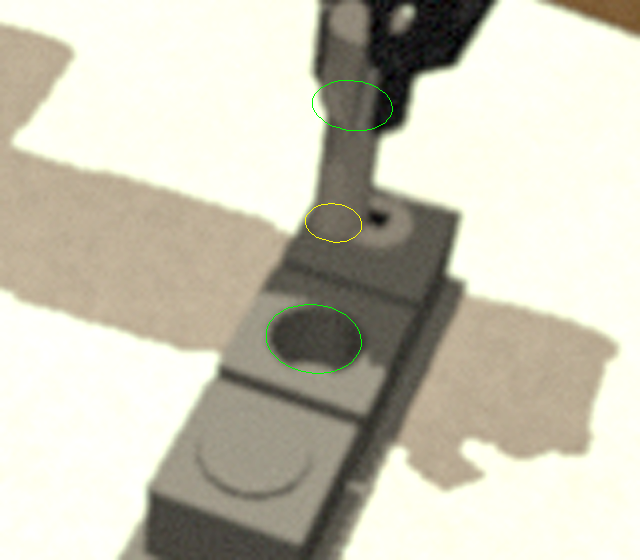

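The foot shows about 2–3 mm right of the prediction, well inside the 11 mm of clearance. I'll trim for it and lower to about 1.3 cm above the floor.

>>> {"name": "move_arm", "arguments": {
  "commands": [
    [[-0.1, -0.3, 3], [0, 0, 0], 0.1],
    [[-0.1, -0.3, 6], [0, 0, 0], 0.1],
    [[-0.1, -0.3, 8], [0, 0, 0], 0.1],
    [[-0.1, -0.3, 9.5], [0, 0, 0], 0.1],
    [[-0.1, -0.3, 11], [0, 0, 0], 0.1]
  ]
}}

```text
clock: 7.2
tcp_pos: [0.5637, 0.1954, 0.0919]
ee_rot: [2.78, 1.462, 0.001]
force: [0.5, 0.1, -1.7]
grip_width: 0.384
```

>>> {"name": "move_arm", "arguments": {
  "commands": [
    [[0, 0, 0.2], [0, 0, 0], 0.1],
    [[0, 0, 0.4], [0, 0, 0], 0.1],
    [[0, 0, 0.6], [0, 0, 0], 0.1],
    [[0, 0, 0.7], [0, 0, 0], 0.1],
    [[0, 0, 0.7], [0, 0, 0], 0.1]
  ]
}}

```text
clock: 7.82
tcp_pos: [0.5632, 0.1963, 0.0855]
ee_rot: [2.779, 1.465, 0.0]
force: [0.4, 0.1, -2.5]
grip_width: 0.385
```

```bash
python3 -c "
from go import *
go([.5635,.1960,.0787])
from ov import *
p=vision.get_image('scene')
cv2.imwrite('pics/e.png',crop(p,proj(p,[.5645,.1965,.1]),130,120,5,[]))
"
```

```text
t 7.825 tcp [0.563 0.196 0.085] F [ 0.445  0.088 -2.471] w 0.3847833909211513 q [ 0.201  0.433 -0.146  0.991 -0.     2.372]
axes
 [[ 0.565  0.825  0.   ]
 [ 0.825 -0.565 -0.   ]
 [ 0.     0.    -1.   ]]
shift cm [-0.006  0.037  0.676]
tilt corr deg [ 0.016 -0.009  0.   ]
```

View pics/e.png

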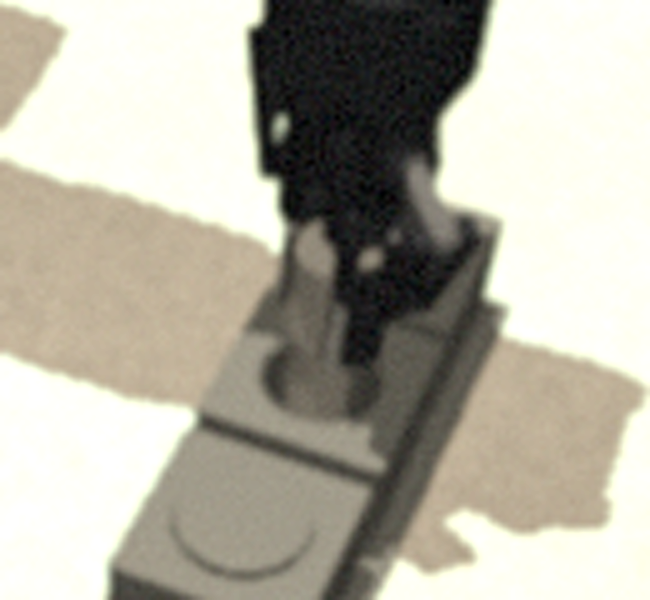

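The shank is inside the well with clearance all round and no contact force yet. Lower slowly for the last 7 mm.

>>> {"name": "move_arm", "arguments": {
  "commands": [
    [[0, 0, 0.1], [0, 0, 0], 0.1],
    [[0, 0, 0.2], [0, 0, 0], 0.1],
    [[0, 0, 0.3], [0, 0, 0], 0.1],
    [[0, 0, 0.4], [0, 0, 0], 0.1],
    [[0, 0, 0.5], [0, 0, 0], 0.1]
  ]
}}

```text
clock: 8.5
tcp_pos: [0.5632, 0.1961, 0.0802]
ee_rot: [2.779, 1.464, -0.0]
force: [-0.9, -0.6, -1.3]
grip_width: 0.383
```

>>> {"name": "move_arm", "arguments": {
  "commands": [
    [[0, 0, 0.05], [0, 0, 0], 0.1],
    [[0, 0, 0.1], [0, 0, 0], 0.1],
    [[0, 0, 0.1], [0, 0, 0], 0.1]
  ]
}}

```text
clock: 8.88
tcp_pos: [0.5631, 0.1961, 0.0792]
ee_rot: [2.779, 1.464, -0.0]
force: [0.1, 0.7, -2.2]
grip_width: 0.383
```

>>> {"name": "move_arm", "arguments": {
  "commands": [
    [[0, 0, 0.05], [0, 0, 0], 0.1],
    [[0, 0, 0.05], [0, 0, 0], 0.1]
  ]
}}

```text
clock: 9.12
tcp_pos: [0.5631, 0.1962, 0.0787]
ee_rot: [2.779, 1.464, -0.0]
force: [0.2, 0.0, -2.6]
grip_width: 0.383
```

>>> {"name": "move_arm", "arguments": {
  "commands": [
    [[0, 0, 0.05], [0, 0, 0], 0.1],
    [[0, 0, 0.05], [0, 0, 0], 0.1]
  ]
}}

```text
clock: 9.38
tcp_pos: [0.5632, 0.1962, 0.0787]
ee_rot: [2.779, 1.464, 0.001]
force: [-0.5, 0.0, 1.3]
grip_width: 0.385
```

>>> {"name": "move_arm", "arguments": {
  "commands": [
    [[0, 0, 0.05], [0, 0, 0], 0.1],
    [[0, 0, 0.05], [0, 0, 0], 0.1]
  ]
}}

```text
clock: 9.62
tcp_pos: [0.5633, 0.1963, 0.0786]
ee_rot: [2.779, 1.465, 0.001]
force: [-1.2, -0.2, 5.3]
grip_width: 0.386
```

It's on the floor: force reversed to +5 N and z stopped at 0.0787, as predicted. Release.

>>> {"name": "move_arm", "arguments": {
  "commands": [
    [[0, 0, 0], [0, 0, 0], 0.6],
    [[0, 0, 0], [0, 0, 0], 0.8],
    [[0, 0, 0], [0, 0, 0], 0.9],
    [[0, 0, 0], [0, 0, 0], 0.9],
    [[0, 0, 0], [0, 0, 0], 0.9]
  ]
}}

```text
clock: 10.25
tcp_pos: [0.5631, 0.1961, 0.0777]
ee_rot: [2.779, 1.464, -0.0]
force: [0.6, -0.4, -0.0]
grip_width: 0.901
```

>>> {"name": "move_arm", "arguments": {
  "commands": [
    [[0, 0, -1], [0, 0, 0], 0.9],
    [[0, 0, -3], [0, 0, 0], 0.9],
    [[0, 0, -7], [0, 0, 0], 0.9],
    [[0, 0, -11], [0, 0, 0], 0.9],
    [[0, 0, -14], [0, 0, 0], 0.9]
  ]
}}

```text
clock: 10.88
tcp_pos: [0.5637, 0.1963, 0.2206]
ee_rot: [2.779, 1.464, 0.004]
force: [0.2, 0.3, -0.1]
grip_width: 0.903
```

>>> {"name": "move_arm", "arguments": {
  "commands": [
    [[-3, 4, 0], [0, 0, 0], 0.9],
    [[-6, 8, 0], [0, 0, 0], 0.9],
    [[-9, 12, 0], [0, 0, 0], 0.9],
    [[-12, 15, 0], [0, 0, 0], 0.9],
    [[-12, 15, 0], [0, 0, 0], 0.9]
  ]
}}

```text
clock: 11.5
tcp_pos: [0.6197, 0.0093, 0.2182]
ee_rot: [2.782, 1.458, 0.001]
force: [0.4, 0.8, -0.0]
grip_width: 0.9
```

```bash
python3 -c "
from ov import *
x,y=.5633,.196
ts=[]
for c in('scene','top'):
    p=vision.get_image(c)
    a=crop(p,proj(p,[x,y,.1]),80,80,5,[(circ(p,x,y,.121,.017),(0,255,0))]); 
    ts.append(np.vstack([a,cv2.resize(p['frame'],(400,200))]))
cv2.imwrite('pics/f.png',np.hstack(ts)); print(r.get_state()['tcp_pos'])
"
```

```text
[0.61896499 0.01211108 0.21820575]
```

View pics/f.png

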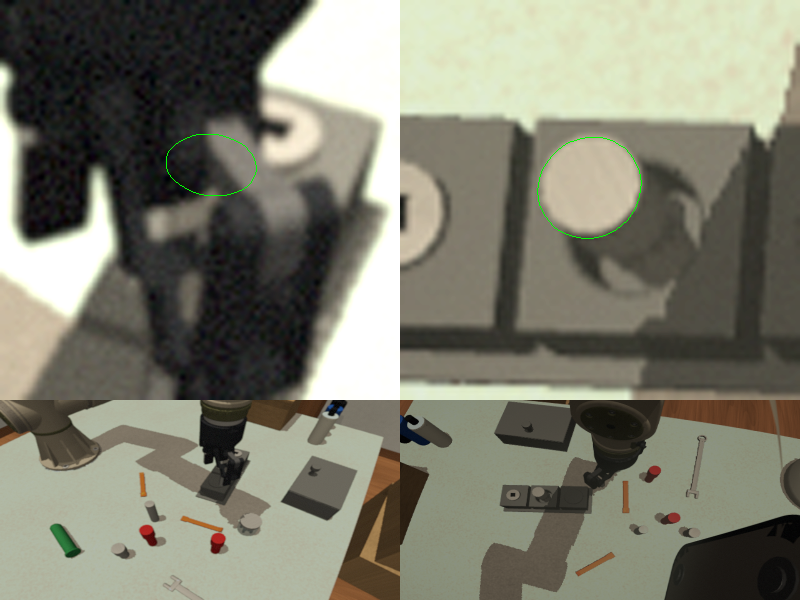

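The top view shows the head exactly on the circle predicted for a pin standing on the well floor. Both bystanders and both reds are still standing where they were, and the gripper is clear.

```bash
python3 -c "
from h import *
p=vision.get_image('scene')
for n in('drift_short','drift_plain'):
    print(n,[(round(d['score'],2),atz(p,*d['point'],0)[:2].round(3)) for d in place_of(n,p)[:1]])
print(job.hand_in())"
```

```text
drift_short [(0.55, array([ 0.511, -0.238]))]
drift_plain [(0.63, array([ 0.5  , -0.087]))]
the job is handed in; nothing more can be done
None
```

The tall steel drift is standing head up on the floor of the open (middle) well. I lowered it until the wrist force reversed to about +5 N at the predicted height, then let go and backed the gripper off. I handed the job in at about 11.7 s.

**Last checks:**
- **Drift:** in the top view the head lies on the circle predicted for an upright, fully seated pin. The arm blocked the scene camera's view of it, so only the top view confirms this.
- **Short drift:** it was found within about 4 mm of its first position and is still standing.
- **Plain drift:** it looks upright and in place in the pictures. The detector's last reading was about 12 mm from its first one (0.500, -0.087 against 0.492, -0.096). I take that as detector error, because the gripper never came near it at its height. I did not re-measure it.
- **Red look-alikes:** both were left alone and are still standing.

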